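# Push the orange pastel tin out of the row

## Robot

A 6-joint arm with a two-finger parallel gripper is mounted at the origin on the work surface. World frame = base frame: x ahead of the robot, y to its left, z up, the work surface at z = 0. Lengths are in m, angles in rad, forces in N, time in s.
With the tool pointing down it reaches from about 0.25 to 0.725 m from the base axis. Payload 4 kg.
Tool frame: the origin (TCP) lies on the centre line of the jaws, within the pads' length; the fingertips stand ahead of it and the grasp point (between the pads) lies 3 mm ahead of it (tips_ahead is the z of the fingertips in the tool frame, in m); z points along the fingers, y is the line along which they close (so a half turn about z gives the same grasp; the last joint's range is limited). The gripper opens to 85 mm and grips with 20 to 120 N. Pads are 22 mm wide; open, the fingers measure 114 mm over their backs; the gripper's body (76 mm by 85 mm) begins 54 mm behind the grasp point. The pads swing forward as they close: fully open they stand 13 mm farther back than shut.
Start: joints at [-1.314, 0.241, 0.005, 1.335, 0, 1.571], TCP at [0.127, -0.484, 0.253] pointing down, gripper open.
Joint ranges: [-2.72, 2.72], [-1.05, 1.87], [-1.09, 1.28], [-1.99, 2.15], [-1.42, 1.44], [-3.14, 3.14]. Speed limits (rad/s): [2.79, 2.79, 3.14, 3.14, 3.14, 3.14].

## Interface

Orientations are given as a unit quaternion [x, y, z, w].
In Python, from rig import observe, snapshot, camera_model, finish_job, spot_in, trace, mark_of, tips_ahead gives the robot as it stands.
- The arm moves only by the tool apply_moves, never from a script. Its argument "series" is a list of rows, each an object with "delta_rot": the turn, a rotation vector about the tool's x, y, z in degrees, a list of three; "offset": the shift along the tool's x, y, z in m, a list of three; "claw": the closure, from 0 (fully open) to 1 (shut). A call has exactly 5 rows; each row shifts and turns the commanded pose from where the row before left it, along the tool's axes as they then stand; what a row does not reach is not made up. A row lasts 1/12 s, in which the tool goes at most 41.7 mm and 7.16 degrees, less where a joint would pass 70% of its speed; a pose out of reach is approached as far as the arm can. A call with a gripper value outside its range is refused whole. The fingers move at their own pace and stop on an object; the grip force is fixed at half the most. Time passes only in rows, so rows that do not move let the fingers close, or fill a call up. It gives the time, the measured TCP pose, the force, the opening and the grip force at its end, in the units of the state.
- observe(): the state, without advancing time (a new reading comes with each control period).
- snapshot(name): name is "scene" or "top"; returns the picture (384x512x3 uint8, blue, green, red); there is no depth.
- camera_model(name): a dict with "fx", "fy", "cx", "cy" (pixels), "R" (3x3) and "t" (3): a world point X has camera coordinates R X + t. Camera axes: x right, y down, z forward; pixel columns grow to the right and rows downward; lengths in m; the calibration is good to about 2 mm. A picture is of the moment at which its call begins. camera_model takes no time and is no camera call.
- finish_job(): hands the job in; it is judged then, once.
Trained networks look in the newest picture that a camera, given by its name, has taken for a name from the list of things; names that differ only in an ending like _2 or _b are one class to them, and where a whole thing is asked for, a point or a joint stands for the part that bears it (a point fixed in the world has none). Each returns a list of dicts, best first, with "conf" (0 to 1); they miss things now and then, are a little off and sometimes report something else, mostly with a low value. They report only what shows in the picture. A call takes as long as a camera call. They do not tell look-alikes from the thing itself.
- spot_in(camera, name): "box" ([left, top, width, height] in pixels, round what is visible of it).
- trace(camera, name): "region" (384x512 bool, what is visible of it) and "box" ([left, top, width, height] in pixels, round what is visible of it).
- mark_of(camera, name): "centre" ([column, row] in pixels: a listed point, or the origin of a listed thing).
The state is a dict: "clock": time; "joint_positions": joint angles; "dq": joint speeds; "joint_torque": joint torques, N m; "ee_pos": TCP position; "tcp_rot": TCP orientation; "contact_force": force on the tool from outside, world axes, zero at the start; "wrist_torque": the same for the moment, N m; "opening": finger opening in m; "finger_force": force on a finger pad.
Only numpy, scipy, OpenCV 4.12 (cv2) and the standard library are available. Lean on these libraries where they do the work, as an engineer would, in place of code of your own. Each camera call takes 0.05 s, during which the arm holds its last target. There are 200 camera calls.

## Task

Three flat pastel tins lie side by side, touching, next to a white sheet of paper. Push the one with the orange lid straight out of the row, sliding it along the table without lifting it, until it lies wholly on the white sheet, still pointing the same way; leave the grey and blue tins where they are.

Things in the scene. Friction and masses are not known exactly. Their poses are not given: they have to be found in the camera images.
- orange_center (a point): centre (half-way up, 15 mm above the table) of the tin with the orange lid: a closed flat steel tin, 42 mm wide (its x), 90 mm long (its y), 30 mm tall, 0.1 to 0.2 kg, lying flat and loose on the table. The three tins touch along their long sides; the orange one may be the first, middle or last of the row. Its ends are free. Its y axis points towards the white sheet
- grey_center (a point): centre (half-way up, 15 mm above the table) of the tin with the grey lid, same size and same axes as the orange one
- blue_center (a point): centre (half-way up, 15 mm above the table) of the tin with the blue lid, same size and same axes as the orange one
- sheet: white sheet of paper lying flat on the brown paper-covered table, of no height to speak of; origin at its centre on the table top; 220 mm along its x, 170 mm along its y. The tins' row runs parallel to its x axis, and the row's centre lies 145 mm from the sheet's centre towards the sheet's -y side, so that a tin pushed endwise along the sheet's +y goes on to it; between the tins' ends and the sheet's edge are 15 mm of table
Mind the look-alikes: they are no part of the job. What is shaped like the part that bears orange_center but turquoise or yellow is not meant.

How it is judged:
By the outcome, as a careful person would: the job done as asked, in the order asked, and still so for the second after the job is handed in, with the robot touching nothing.
It also fails if it takes over 32 s, if anything falls off the work surface, if the arm or the gripper's body presses on something with over 40 N, if the wrist force passes 120 N, or if a joint passes its speed limit or range.

## Working session

There is one attempt and no reset: what is moved stays moved. The work goes in short steps, Python scripts to look and compute and a tool call to move; the robot and the scene stay as the last step left them, time stands still between calls to the robot, and variables do not carry over. Pictures are saved under pics/ and viewed, at most 10 in all, crops included, and the job is handed in when it is done.

Besides the shell and the picture viewer there is one more tool, called after ">>>" by a JSON object that holds its "method" and its "body". apply_moves: Moves the arm, as the interface text tells. Its arguments: {"type":"object","properties":{"series":{"type":"array"}},"required":["series"]}

```bash
mkdir -p pics; cat > h.py <<'E'
import numpy as np, cv2
from rig import *
def ray(cam,px):
    m=camera_model(cam);R=np.array(m["R"]);t=np.array(m["t"])
    d=R.T@np.array([(px[0]-m["cx"])/m["fx"],(px[1]-m["cy"])/m["fy"],1.]);return -R.T@t,d
def onz(cam,px,z):
    o,d=ray(cam,px);return o+d*(z-o[2])/d[2]
def tri(c1,p1,c2,p2):
    o1,d1=ray(c1,p1);o2,d2=ray(c2,p2)
    s=np.linalg.lstsq(np.c_[d1,-d2],o2-o1,rcond=None)[0];a=o1+s[0]*d1;b=o2+s[1]*d2
    return (a+b)/2,np.linalg.norm(a-b)
E
python3 - <<'E'
from h import *
np.set_printoptions(precision=4,suppress=True)
a=[snapshot(c) for c in("scene","top")]
for c,i in zip(("scene","top"),a): cv2.imwrite(f"pics/{c}0.png",i)
for n in("orange_center","grey_center","blue_center","sheet"):
  for c in("scene","top"):
    print(n,c,[(np.round(r["centre"],1),round(r["conf"],2)) for r in mark_of(c,n)][:6])
print(observe());print(tips_ahead() if callable(tips_ahead) else tips_ahead)
print({c:ray(c,(256,192)) for c in("scene","top")})
E
```

```text
orange_center scene [(array([246. , 137.8]), 0.74), (array([182.2, 173.4]), 0.7), (array([234.9, 205.5]), 0.56)]
orange_center top [(array([308.9, 268.2]), 0.86), (array([272.7, 211.3]), 0.65), (array([281.8, 168.8]), 0.29), (array([209.8, 172.8]), 0.29)]
grey_center scene [(array([237.2, 243.7]), 0.87)]
grey_center top [(array([283.5, 168.7]), 0.64)]
blue_center scene [(array([234.8, 225.5]), 0.68)]
blue_center top [(array([277. , 184.2]), 0.79)]
sheet scene [(array([310.3, 220.4]), 0.95)]
sheet top [(array([209.6, 171.1]), 0.78)]
{'clock': 0.5, 'joint_positions': array([-1.314 ,  0.2406,  0.0049,  1.3352,  0.    ,  1.5708]), 'dq': array([-0.0013,  0.0005,  0.0025,  0.0002, -0.0014,  0.0025]), 'joint_torque': array([  0.0004, -37.1859,  25.2462,   0.0027,   0.    ,  -0.    ]), 'ee_pos': array([ 0.127 , -0.4835,  0.2533]), 'tcp_rot': array([ 0.9918,  0.128 , -0.    , -0.0001]), 'contact_force': array([-0.6142, -0.2537, -0.2919]), 'wrist_torque': array([-0.0199, -0.0378, -0.0129]), 'finger_force': 0.0, 'opening': 0.08556564474840325}
0.022
{'scene': (array([ 1.0283, -0.1417,  0.6709]), array([-0.5998,  0.243 , -0.7626])), 'top': (array([0.4699, 0.0235, 0.7063]), array([ 0.1267,  0.0376, -0.9914]))}
```

View pics/scene0.png

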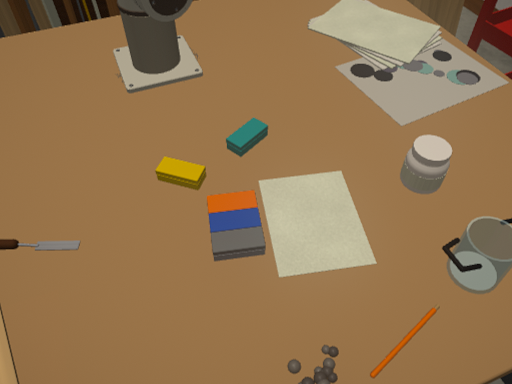

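View pics/top0.png

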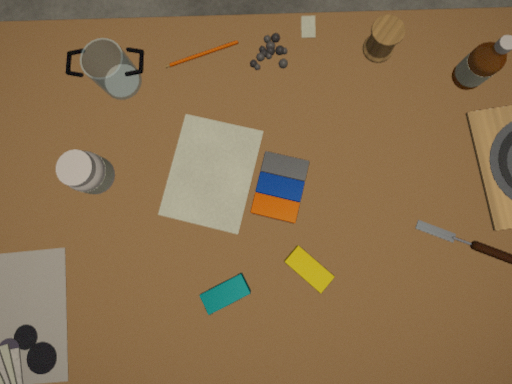

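The scene view shows the row orange (233,202), blue (235,220), grey (238,240) beside the sheet (315,222). The top view shows orange (275,207), blue (280,187), grey (285,166), and the sheet (211,173). The candidates in the top view are orange (275,207), yellow (310,269) and turquoise (226,294). Only the orange one touches the blue and grey tins and has an orange lid, so it is the one meant. I'll confirm it in a crop and measure.

```bash
python3 - <<'E'
from h import *
np.set_printoptions(precision=4,suppress=True)
A={c:cv2.imread(f"pics/{c}0.png") for c in("scene","top")}
cv2.imwrite("pics/crop.png",cv2.resize(A["top"][100:320,150:350],None,fx=2.7,fy=2.7,interpolation=cv2.INTER_CUBIC))
roi={"top":(245,145,320,228),"scene":(200,185,272,265)}
pts={}
for c,im in A.items():
  hsv=cv2.cvtColor(im,cv2.COLOR_BGR2HSV);x0,y0,x1,y1=roi[c]
  box=np.zeros(im.shape[:2],np.uint8);box[y0:y1,x0:x1]=1
  H,S,V=[hsv[...,i].astype(int) for i in range(3)]
  masks={"orange":(S>215)&(V>185)&(H<16),"blue":(H>100)&(H<130)&(S>150),"grey":(S<60)&(V<140)}
  for n,m in masks.items():
    m=(m&(box>0)).astype(np.uint8); k,l,s,ce=cv2.connectedComponentsWithStats(m)
    j=1+np.argmax(s[1:,4]); cn=cv2.findContours((l==j).astype(np.uint8),0,2)[0][0]
    r=cv2.minAreaRect(cn);pts[c,n]=r[0];q=np.array([onz(c,p,.03)[:2] for p in cv2.boxPoints(r)])
    print(c,n,s[j,4],np.round(r[0],1),"centre@.03",onz(c,r[0],.03)[:2],"sides",np.linalg.norm(q[1]-q[0]),np.linalg.norm(q[2]-q[1]),"blob centroid",onz(c,ce[j],.03)[:2])
  m=((S<70)&(V>150)).astype(np.uint8);k,l,s,ce=cv2.connectedComponentsWithStats(m)
  px=(211,173) if c=="top" else (315,222); j=l[px[1],px[0]]
  cn=cv2.findContours((l==j).astype(np.uint8),0,2)[0][0]
  W=np.array([onz(c,p[0],0)[:2] for p in cn],np.float32);r=cv2.minAreaRect(W*1000);print(c,"sheet",r)
for n in("orange","blue","grey"): print(n,tri("top",pts["top",n],"scene",pts["scene",n]))
E
```

```text
scene orange 778 [231.3 201. ] centre@.03 [0.5269 0.0124] sides 0.08935220677001608 0.03904520652477527 blob centroid [0.527  0.0119]
scene blue 848 [234.  219.4] centre@.03 [0.5682 0.0023] sides 0.08906537577320876 0.03921008217973532 blob centroid [0.5681 0.0012]
scene grey 1446 [237.6 241.2] centre@.03 [ 0.6139 -0.0081] sides 0.09166562075435523 0.06466777554023302 blob centroid [ 0.6167 -0.0089]
scene sheet ((600.4359130859375, 144.7002716064453), (169.98191833496094, 220.5096893310547), 76.65447998046875)
top orange 368 [270.5 206.2] centre@.03 [0.5287 0.021 ] sides 0.03744426781127091 0.06932615643661746 blob centroid [0.5343 0.027 ]
top blue 924 [279.6 186.2] centre@.03 [0.5678 0.0031] sides 0.0407870808101317 0.08721366672116838 blob centroid [0.5678 0.003 ]
top grey 930 [284.5 165.8] centre@.03 [ 0.6082 -0.0065] sides 0.0421456113674471 0.08906806221936961 blob centroid [ 0.6081 -0.0069]
top sheet ((601.6959838867188, 143.9733123779297), (170.10781860351562, 220.65713500976562), 76.62619018554688)
orange (array([0.5275, 0.0168, 0.0294]), np.float64(0.0087058386228947))
blue (array([0.5678, 0.0028, 0.0293]), np.float64(0.0006792984347424625))
grey (array([ 0.6096, -0.0068,  0.0233]), np.float64(0.00011852449533962623))
```

View pics/crop.png

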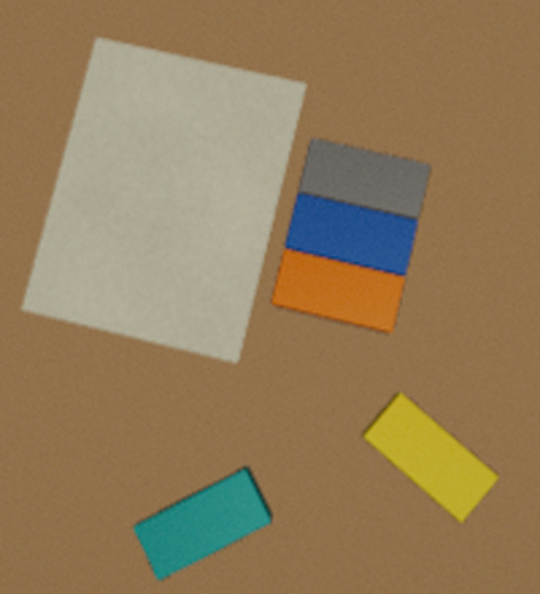

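The crop confirms it: the orange tin is last in the row (crop 340,290), touching blue, with its end facing the sheet. The measured poses agree with the text. The sheet's +y direction is (0.231, 0.973), the row centre is (0.5675, 0.003), and the orange centre is (0.527, 0.0129). I'll close the gripper, turn tool x along the push, then go behind the tin.

>>> {"method": "apply_moves", "body": {"series": [{"delta_rot": [0,0,-6.88],"offset": [0,0,0.01],"claw": 1},{"delta_rot": [0,0,-6.88],"offset": [0,0,0.01],"claw": 1},{"delta_rot": [0,0,-6.88],"offset": [0,0,0.01],"claw": 1},{"delta_rot": [0,0,-6.88],"offset": [0,0,0.01],"claw": 1},{"delta_rot": [0,0,-6.88],"offset": [0,0,0.01],"claw": 1}]}}

```text
clock: 0.92
ee_pos: [0.127, -0.4836, 0.2029]
tcp_rot: [0.908, 0.418, -0.0, 0.0]
contact_force: [0.6, -0.4, -0.7]
opening: 0.0257
finger_force: 0.0
```

>>> {"method": "apply_moves", "body": {"series": [{"delta_rot": [0,0,-6.88],"offset": [0,0,0.01],"claw": 1},{"delta_rot": [0,0,-6.88],"offset": [0,0,0.01],"claw": 1},{"delta_rot": [0,0,-6.88],"offset": [0,0,0.01],"claw": 1},{"delta_rot": [0,0,-6.88],"offset": [0,0,0.01],"claw": 1},{"delta_rot": [0,0,0],"offset": [0,0,0],"claw": 1}]}}

```text
clock: 1.33
ee_pos: [0.1266, -0.4823, 0.1614]
tcp_rot: [0.784, 0.621, 0.001, -0.002]
contact_force: [-0.8, 0.4, 0.1]
opening: -0.0
finger_force: 0.0
```

```bash
cat > rel.py <<'E'
from h import *
from scipy.spatial.transform import Rotation as Ro
import sys,rig
np.set_printoptions(precision=4,suppress=True)
s=observe();R=Ro.from_quat(s["tcp_rot"]);u=np.array([.2311,.9729,0]);c=np.array([.527,.0129,0])
tgt=c+float(sys.argv[1])*u;tgt[2]=float(sys.argv[2])
print(s["clock"],s["ee_pos"],"tool xyz to go",R.inv().apply(tgt-s["ee_pos"]),"x axis deg",np.degrees(np.arctan2(*R.as_matrix()[[1,0],0])),R.as_matrix()[:,2],"j",s["joint_positions"],"open",s["opening"],rig.tips_ahead,"F",s["contact_force"],"along",(s["ee_pos"]-c)@u)
E
python3 rel.py -0.081 0.15
```

```text
1.3333 [ 0.1266 -0.4823  0.1614] tool xyz to go [0.4928 0.276  0.0126] x axis deg 76.74247282516077 [-0.001   0.0037 -1.    ] j [-1.314   0.301  -0.1616  1.112  -0.      0.4882] open -6.02354289092445e-06 0.022 F [-0.7648  0.3923  0.0599] along -0.5742782734609275
```

>>> {"method": "apply_moves", "body": {"series": [{"delta_rot": [0,0,0],"offset": [0.0328,0.0184,0],"claw": 1},{"delta_rot": [0,0,0],"offset": [0.0328,0.0184,0],"claw": 1},{"delta_rot": [0,0,0],"offset": [0.0328,0.0184,0],"claw": 1},{"delta_rot": [0,0,0],"offset": [0.0328,0.0184,0],"claw": 1},{"delta_rot": [0,0,0],"offset": [0.0328,0.0184,0],"claw": 1}]}}

```text
clock: 1.75
ee_pos: [0.2554, -0.3443, 0.1641]
tcp_rot: [0.786, 0.618, 0.0, 0.001]
contact_force: [0.5, -1.0, 0.6]
opening: -0.0002
finger_force: 0.0
```

>>> {"method": "apply_moves", "body": {"series": [{"delta_rot": [0,0,0],"offset": [0.0328,0.0184,0],"claw": 1},{"delta_rot": [0,0,0],"offset": [0.0328,0.0184,0],"claw": 1},{"delta_rot": [0,0,0],"offset": [0.0328,0.0184,0],"claw": 1},{"delta_rot": [0,0,0],"offset": [0.0328,0.0184,0],"claw": 1},{"delta_rot": [0,0,0],"offset": [0.0328,0.0184,0],"claw": 1}]}}

```text
clock: 2.17
ee_pos: [0.3832, -0.2057, 0.1643]
tcp_rot: [0.786, 0.619, 0.0, 0.001]
contact_force: [-0.4, -1.3, -0.2]
opening: -0.0001
finger_force: 0.0
```

>>> {"method": "apply_moves", "body": {"series": [{"delta_rot": [0,0,0],"offset": [0.0328,0.0184,0],"claw": 1},{"delta_rot": [0,0,0],"offset": [0.0328,0.0184,0],"claw": 1},{"delta_rot": [0,0,0],"offset": [0.0328,0.0184,0],"claw": 1},{"delta_rot": [0,0,0],"offset": [0.0328,0.0184,0],"claw": 1},{"delta_rot": [0,0,0],"offset": [0,0,0],"claw": 1}]}}

```text
clock: 2.58
ee_pos: [0.4886, -0.0921, 0.1643]
tcp_rot: [0.783, 0.622, 0.002, 0.001]
contact_force: [0.4, -0.2, 0.2]
opening: 0.0001
finger_force: 0.0
```

```bash
python3 rel.py -0.081 0.05
python3 -c "
from h import *
cv2.imwrite('pics/s1.png',cv2.resize(snapshot('scene')[60:340,120:420],None,fx=2,fy=2))"
```

```text
2.5833 [ 0.4886 -0.0921  0.1643] tool xyz to go [0.0297 0.0126 0.1144] x axis deg 76.85685789618678 [ 0.0052  0.0015 -1.    ] j [-0.1876  0.2898 -0.1693  1.1069  0.0024  1.6126] open 8.871885574143626e-05 0.022 F [ 0.4237 -0.1817  0.2166] along -0.11101130802569933
```

View pics/s1.png

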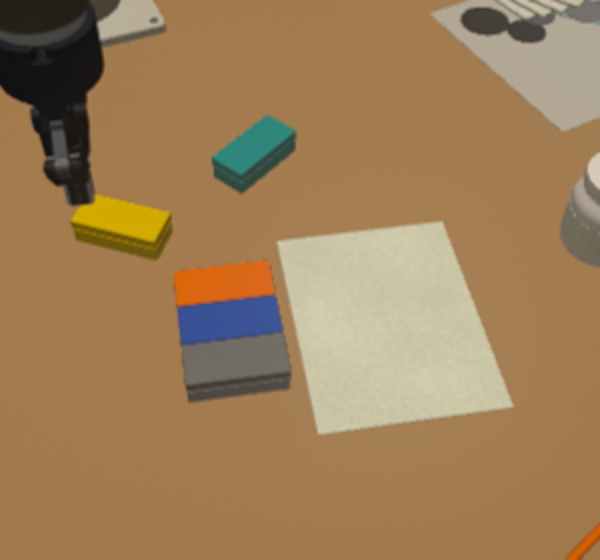

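The tins are undisturbed, and the closed gripper hangs behind the orange tin (crop 80,200). I'll line up and go down.

>>> {"method": "apply_moves", "body": {"series": [{"delta_rot": [0,0,0],"offset": [0.02,0.0126,0.01],"claw": 1},{"delta_rot": [0,0,0],"offset": [0,0,0.02],"claw": 1},{"delta_rot": [0,0,0],"offset": [0,0,0.02],"claw": 1},{"delta_rot": [0,0,0],"offset": [0,0,0.02],"claw": 1},{"delta_rot": [0,0,0],"offset": [0,0,0.02],"claw": 1}]}}

```text
clock: 3.05
ee_pos: [0.5002, -0.0808, 0.0731]
tcp_rot: [0.786, 0.619, -0.0, 0.0]
contact_force: [0.3, 0.9, 0.3]
opening: -0.0003
finger_force: 0.0
```

```bash
python3 rel.py -0.081 0.035
python3 - <<'E'
from h import *
print("tip z from picture", [onz('scene',(160,160),z)[:2].round(3).tolist()+[z] for z in(.12,.13,.14,.15)])
cv2.imwrite('pics/s2.png',cv2.resize(snapshot('scene')[100:300,130:330],None,fx=3,fy=3))
E
```

```text
3.05 [ 0.5002 -0.0808  0.0731] tool xyz to go [0.0164 0.0043 0.0381] x axis deg 76.42972327499132 [ 0.0003 -0.0005 -1.    ] j [-0.1599  0.4074 -0.2655  0.8975 -0.0004  1.6478] open -0.00026223956385435437 0.022 F [0.2729 0.8861 0.3365] along -0.09732413061823335
tip z from picture [[0.466, -0.091, 0.12], [0.476, -0.092, 0.13], [0.486, -0.093, 0.14], [0.497, -0.094, 0.15]]
```

View pics/s2.png

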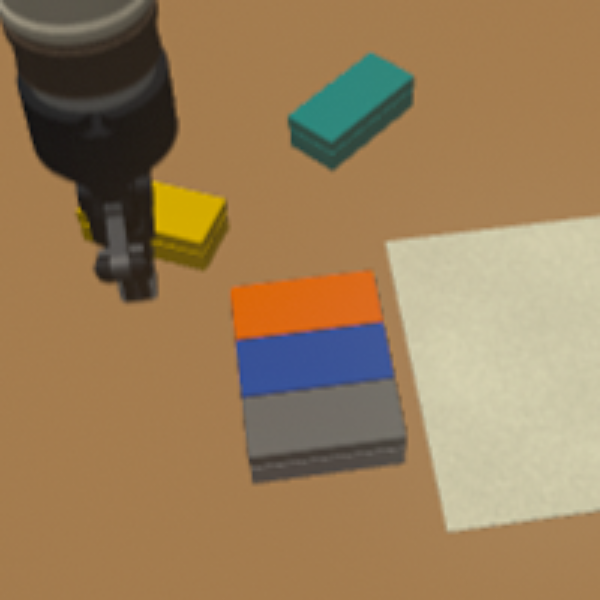

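The tool is behind the orange tin's free end, with the tip at crop (140,295) and a clear gap. From the picture the tips stand about 22 mm below the TCP, which agrees with `tips_ahead`.

>>> {"method": "apply_moves", "body": {"series": [{"delta_rot": [0,0,0],"offset": [0,0.004,0.01],"claw": 1},{"delta_rot": [0,0,0],"offset": [0,0,0.015],"claw": 1},{"delta_rot": [0,0,0],"offset": [0,0,0.014],"claw": 1},{"delta_rot": [0,0,0],"offset": [0,0,0],"claw": 1},{"delta_rot": [0,0,0],"offset": [0,0,0],"claw": 1}]}}

```text
clock: 3.52
ee_pos: [0.5045, -0.0813, 0.0347]
tcp_rot: [0.785, 0.619, -0.0, -0.0]
contact_force: [0.4, -0.1, -1.1]
opening: -0.0
finger_force: 0.0
```

```bash
python3 rel.py -0.06 0.033
```

```text
3.5167 [ 0.5045 -0.0813  0.0347] tool xyz to go [0.0369 0.0001 0.0017] x axis deg 76.54444032920452 [-0.0005 -0.0001 -1.    ] j [-0.1598  0.4665 -0.2931  0.8117 -0.0001  1.6459] open -1.9206852939879945e-05 0.022 F [ 0.3613 -0.1134 -1.1031] along -0.09687413385138563
```

>>> {"method": "apply_moves", "body": {"series": [{"delta_rot": [0,0,0],"offset": [0.008,0,0.001],"claw": 1},{"delta_rot": [0,0,0],"offset": [0.008,0,0],"claw": 1},{"delta_rot": [0,0,0],"offset": [0.008,0,0],"claw": 1},{"delta_rot": [0,0,0],"offset": [0.008,0,0],"claw": 1},{"delta_rot": [0,0,0],"offset": [0.006,0,0],"claw": 1}]}}

```text
clock: 3.93
ee_pos: [0.514, -0.0425, 0.0339]
tcp_rot: [0.784, 0.62, 0.001, 0.0]
contact_force: [-0.4, 0.4, -0.1]
opening: -0.0001
finger_force: 0.0
```

>>> {"method": "apply_moves", "body": {"series": [{"delta_rot": [0,0,0],"offset": [0.006,0,0],"claw": 1},{"delta_rot": [0,0,0],"offset": [0.006,0,0],"claw": 1},{"delta_rot": [0,0,0],"offset": [0.006,0,0],"claw": 1},{"delta_rot": [0,0,0],"offset": [0.006,0,0],"claw": 1},{"delta_rot": [0,0,0],"offset": [0.006,0,0],"claw": 1}]}}

```text
clock: 4.35
ee_pos: [0.5203, -0.0142, 0.0333]
tcp_rot: [0.785, 0.62, -0.0, 0.0]
contact_force: [-0.4, -1.0, 0.5]
opening: -0.0002
finger_force: 0.7
```

```bash
python3 rel.py 0.09 0.034
python3 - <<'E'
from h import *
cv2.imwrite('pics/s3.png',cv2.resize(snapshot('scene')[120:300,150:350],None,fx=3,fy=3))
E
```

```text
4.35 [ 0.5203 -0.0142  0.0333] tool xyz to go [ 0.1179  0.0002 -0.0007] x axis deg 76.62510078264889 [-0.0001 -0.0002 -1.    ] j [-0.0271  0.4831 -0.2684  0.8195 -0.0002  1.7771] open -0.00016441514947075262 0.022 F [-0.3827 -0.9872  0.4695] along -0.027881844007597485
```

View pics/s3.png

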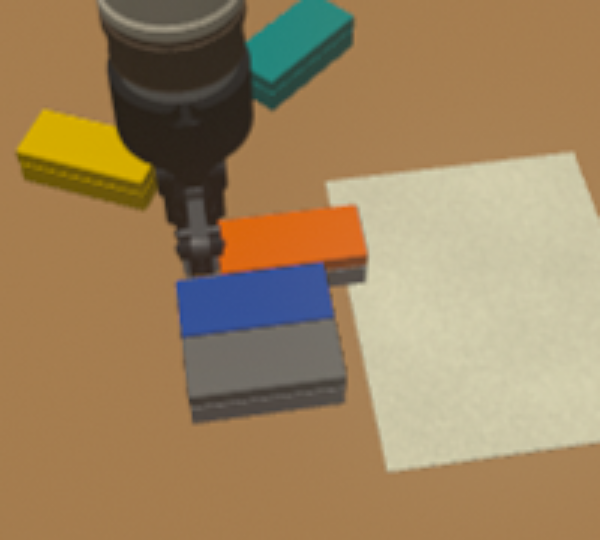

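Orange (crop 295,240) slides straight out, its front just reaching the sheet; blue (255,300) and grey (265,360) haven't moved. I'll keep pushing.

>>> {"method": "apply_moves", "body": {"series": [{"delta_rot": [0,0,0],"offset": [0.007,0,0],"claw": 1},{"delta_rot": [0,0,0],"offset": [0.008,0,0],"claw": 1},{"delta_rot": [0,0,0],"offset": [0.008,0,0],"claw": 1},{"delta_rot": [0,0,0],"offset": [0.008,0,0],"claw": 1},{"delta_rot": [0,0,0],"offset": [0.008,0,0],"claw": 1}]}}

```text
clock: 4.82
ee_pos: [0.5294, 0.0242, 0.0332]
tcp_rot: [0.785, 0.62, -0.0, -0.0]
contact_force: [0.7, -1.0, -0.0]
opening: -0.0003
finger_force: 0.4
```

>>> {"method": "apply_moves", "body": {"series": [{"delta_rot": [0,0,0],"offset": [0.008,0,0],"claw": 1},{"delta_rot": [0,0,0],"offset": [0.008,0,0],"claw": 1},{"delta_rot": [0,0,0],"offset": [0.008,0,0],"claw": 1},{"delta_rot": [0,0,0],"offset": [0.008,0,0],"claw": 1},{"delta_rot": [0,0,0],"offset": [0.008,0,0],"claw": 1}]}}

```text
clock: 5.23
ee_pos: [0.5386, 0.0631, 0.0332]
tcp_rot: [0.785, 0.62, -0.0, -0.0]
contact_force: [-0.1, 0.3, -0.2]
opening: -0.0001
finger_force: 0.3
```

>>> {"method": "apply_moves", "body": {"series": [{"delta_rot": [0,0,0],"offset": [0.007,0,0],"claw": 1},{"delta_rot": [0,0,0],"offset": [0.006,0,0],"claw": 1},{"delta_rot": [0,0,0],"offset": [0.005,0,0],"claw": 1},{"delta_rot": [0,0,0],"offset": [0.004,0,0],"claw": 1},{"delta_rot": [0,0,0],"offset": [0.003,0,0],"claw": 1}]}}

```text
clock: 5.65
ee_pos: [0.5444, 0.087, 0.0333]
tcp_rot: [0.785, 0.62, -0.0, 0.0]
contact_force: [-0.7, 0.5, -0.8]
opening: -0.0002
finger_force: 0.4
```

```bash
python3 rel.py 0.09 0.034
python3 - <<'E'
from h import *
cv2.imwrite('pics/s4.png',cv2.resize(snapshot('scene')[120:300,200:400],None,fx=3,fy=3))
E
```

```text
5.65 [0.5444 0.087  0.0333] tool xyz to go [ 0.0139  0.0002 -0.0007] x axis deg 76.64205285355995 [-0.     -0.0001 -1.    ] j [ 0.1585  0.5312 -0.1813  0.8583 -0.0001  1.9624] open -0.000218492093967197 0.022 F [-0.7133  0.515  -0.8067] along 0.07607985030379494
```

View pics/s4.png

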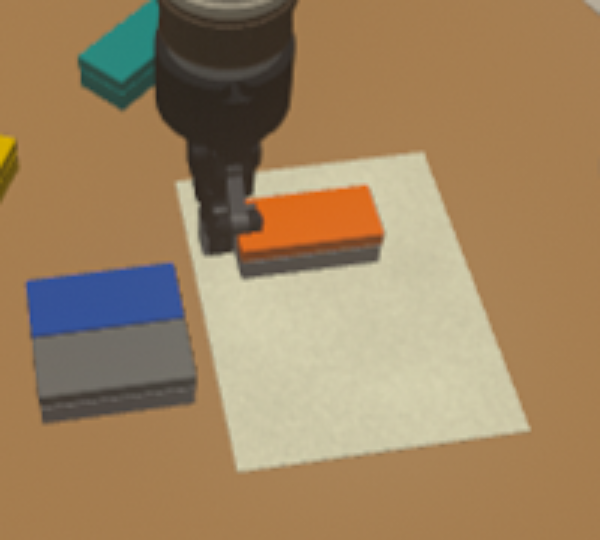

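Orange (crop 310,225) lies wholly on the sheet, straight. I'll back off, lift and check.

>>> {"method": "apply_moves", "body": {"series": [{"delta_rot": [0,0,0],"offset": [-0.008,0,0],"claw": 1},{"delta_rot": [0,0,0],"offset": [-0.012,0,0],"claw": 1},{"delta_rot": [0,0,0],"offset": [-0.01,0,-0.01],"claw": 1},{"delta_rot": [0,0,0],"offset": [0,0,-0.03],"claw": 1},{"delta_rot": [0,0,0],"offset": [0,0,-0.035],"claw": 1}]}}

```text
clock: 6.12
ee_pos: [0.5345, 0.055, 0.1074]
tcp_rot: [0.785, 0.619, -0.003, -0.002]
contact_force: [1.8, 0.4, 0.6]
opening: 0.0002
finger_force: 0.0
```

>>> {"method": "apply_moves", "body": {"series": [{"delta_rot": [0,0,0],"offset": [-0.035,0,-0.02],"claw": 1},{"delta_rot": [0,0,0],"offset": [-0.04,0,0],"claw": 1},{"delta_rot": [0,0,0],"offset": [-0.04,0,0],"claw": 1},{"delta_rot": [0,0,0],"offset": [-0.04,0,0],"claw": 1},{"delta_rot": [0,0,0],"offset": [-0.02,0,0],"claw": 1}]}}

```text
clock: 6.53
ee_pos: [0.495, -0.1176, 0.1295]
tcp_rot: [0.786, 0.618, -0.0, 0.001]
contact_force: [-0.1, 0.4, -0.4]
opening: -0.0002
finger_force: 0.0
```

>>> {"method": "apply_moves", "body": {"series": [{"delta_rot": [0,0,0],"offset": [-0.03,0,0],"claw": 1},{"delta_rot": [0,0,0],"offset": [-0.03,0,0],"claw": 1},{"delta_rot": [0,0,0],"offset": [0,0,0],"claw": 1},{"delta_rot": [0,0,0],"offset": [0,0,0],"claw": 1},{"delta_rot": [0,0,0],"offset": [0,0,0],"claw": 1}]}}

```text
clock: 6.95
ee_pos: [0.4825, -0.1719, 0.1288]
tcp_rot: [0.785, 0.619, 0.0, -0.0]
contact_force: [-1.0, 1.1, 0.3]
opening: 0.0007
finger_force: 0.0
```

```bash
python3 - <<'E'
from h import *
im=snapshot('scene');cv2.imwrite('pics/s5.png',cv2.resize(im[120:300,180:400],None,fx=3,fy=3))
t=snapshot('top');cv2.imwrite('pics/t5.png',cv2.resize(t[90:270,140:340],None,fx=3,fy=3))
s=np.array([.601,.1443]);u=np.array([.2311,.9729]);v=np.array([.9729,-.2311])
hsv=cv2.cvtColor(im,cv2.COLOR_BGR2HSV)
for n,lo,hi in(("orange",(3,200,170),(16,255,255)),("blue",(100,150,0),(130,255,255))):
  m=cv2.inRange(hsv,lo,hi);m[:120]=0;m[300:]=0;m[:,:200]=0;m[:,400:]=0
  cn=max(cv2.findContours(m,0,2)[0],key=cv2.contourArea)
  W=np.array([onz('scene',p[0],.03)[:2]-s for p in cn])
  r=cv2.minAreaRect((np.c_[W@v,W@u]*1000).astype(np.float32));print(n,"in sheet frame mm",r)
E
```

```text
orange in sheet frame mm ((-41.74043273925781, -13.244068145751953), (39.39144515991211, 87.26378631591797), 0.02889018878340721)
blue in sheet frame mm ((0.7894382476806641, -145.7012939453125), (38.72576141357422, 87.02447509765625), 0.004677658434957266)
```

View pics/t5.png

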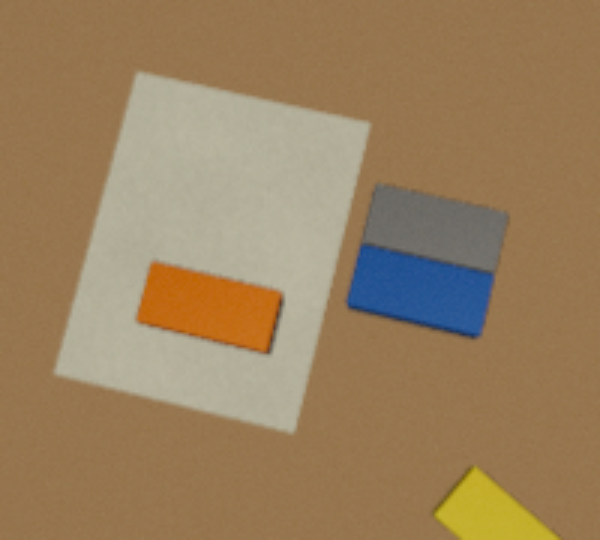

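The orange tin (crop 210,307) is wholly on the sheet and still aligned; blue (420,290) and grey (435,228) are where they were.

```bash
python3 -c "from rig import *; print(finish_job())"
```

```text
the job is handed in; nothing more can be done
None
```

The orange tin was pushed straight out and lies wholly on the white sheet, still pointing the same way; the grey and blue tins stayed where they were, and the job was handed in at about 7 s of the 32 s.

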